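Scan the spring rig, then hold its slide at the mark

ROBOT

A 6-joint arm with a two-finger parallel gripper is mounted at the origin on the work surface. World frame = base frame: x ahead of the robot, y to its left, z up, the work surface at z = 0. Lengths are in m, angles in rad, forces in N, time in s.
With the tool pointing down it reaches from about 0.35 to 0.975 m from the base axis. Payload 4.9 kg.
Tool frame: the origin (TCP) lies midway between the tips of the shut fingers; the grasp point (between the pads) lies 19 mm behind it; z points along the fingers, y is the line along which they close (so a half turn about z gives the same grasp; the last joint's range is limited). The gripper opens to 85 mm and grips with 20 to 120 N. Pads are 22 mm wide; open, the fingers measure 114 mm over their backs; the gripper's body (76 mm by 85 mm) begins 54 mm behind the grasp point. The pads swing forward as they close: fully open they stand 13 mm farther back than shut.
Start: joints at [1.037, 0.053, 1.613, -0, 1.476, -0.119], TCP at [0.252, 0.572, 0.203] pointing down, gripper open.
Joint ranges: [-3.01, 3.01], [-1.01, 2.22], [0.06, 2.58], [-1.02, 4.17], [0.09, 2.62], [-3.14, 3.14]. Speed limits (rad/s): [2.57, 2.57, 3.14, 3.14, 3.14, 3.14].

INTERFACE

Orientations are given as a unit quaternion [w, x, y, z].
In Python, from plant import state, grab_frame, job_done, cut_out, place_of gives the robot as it stands.
- The arm moves only by the tool jog_arm, never from a script. Its argument "motion" is text: rows parted by semicolons, each of 7 numbers parted by spaces: the opening in per cent of the stroke, from 0 (shut) to 100 (fully open), then the shift along the tool's x, y, z as a fraction of full scale, then the turn, a rotation vector about the tool's x, y, z as a fraction of full scale. A call has exactly 5 rows; each row is the pose to reach, as a shift and turn from the pose commanded when the call began, along the tool's axes at that moment; what a row does not reach only later rows make up. Full scale, the value 1, is 50 cm for a shift and 1.5 rad for a turn. A row lasts 1/8 s, in which the tool goes at most 62.5 mm and 10.7 degrees, less where a joint would pass 70% of its speed; a pose out of reach is approached as far as the arm can. A call with a number of a shift or a turn outside -1 to 1 is refused whole. A call with a gripper value outside its range is refused whole. The fingers move at their own pace and stop on an object; the grip force is fixed at half the most. Time passes only in rows, so rows that repeat a pose let the fingers close, or fill a call up. It gives the time, the measured TCP pose, the force, the opening and the grip force at its end, in the units of the state.
- state(): the state, without advancing time (a new reading comes with each control period).
- grab_frame(name): name is "scene" or "top"; returns a dict with "color" (384x512x3 uint8, red, green, blue), "range_z" (384x512 float32, m along the optical axis (not along the pixel's ray), 0 where there is no reading), "intrinsics" (3x3 intrinsics, pixels), "k1" (the pictures are not rectified: a ray, as slopes to the right and down, at radius r is drawn at 1 + k1 r^2 times it, then the intrinsics apply), "world_from_camera" (4x4, takes a point from camera to world coordinates). Camera axes: x right, y up, looking along -z (the intrinsics and any distortion apply to the point x, -y, -z); pixel columns grow to the right and rows downward; lengths in m; the calibration is good to about 2 mm. A picture is of the moment at which its call begins.
- job_done(): hands the job in; it is judged then, once.
Trained networks look in the newest picture that a camera, given by its name, has taken for a name from the list of things; names that differ only in an ending like _2 or _b are one class to them, and where a whole thing is asked for, a point or a joint stands for the part that bears it (a point fixed in the world has none). Each returns a list of dicts, best first, with "p" (0 to 1); they miss things now and then, are a little off and sometimes report something else, mostly with a low value. They report only what shows in the picture. A call takes as long as a camera call. They do not tell look-alikes from the thing itself.
- cut_out(camera, thing): "pixels" (384x512 bool, what is visible of it).
- place_of(camera, thing): "at" ([x, y, z] in m, in world coordinates, good to about 4 mm: a listed point, or the origin of a listed thing).
The state is a dict: "time": time; "joint_pos": joint angles; "joint_vel": joint speeds; "joint_efforts": joint torques, N m; "tool_pos": TCP position; "tool_rot": TCP orientation; "contact_force": force on the tool from outside, world axes, zero at the start; "ft_torque": the same for the moment, N m; "gripper_width": opening from 0.0 (shut) to 1.0 (fully open); "grasp_force": force on a finger pad.
Only numpy, scipy, OpenCV 4.12 (cv2) and the standard library are available. Lean on these libraries where they do the work, as an engineer would, in place of code of your own. Each camera call takes 0.05 s, during which the arm holds its last target. There are 200 camera calls.

TASK

Log the spring test rig by holding the handheld scanner steady for about two seconds with its window pointed from the front at the middle of the rig's barcode label from about 10 cm, then lay the scanner flat back on its rubber mat and let go of it. Then draw the rig's spring-return slide out by its upright grip plate until its pointer lines up with the index plate, and finish still holding it there against the spring: do not let go, the program ends while holding. Leave the small things lying on and beside the rig and the mat where they are.

Things in the scene. Friction and masses are not known exactly. Their poses are not given: they have to be found in the camera images.
- rig: Fixed spring test rig: dark steel base plate 300 (x) x 200 (y) x 12 mm. Origin: centre of its underside; -x is its front, roughly towards the robot, the way the slide is drawn out; z up. Steel spring barrel along x at y = -50 mm, x = 48 to 148 mm, top 62 mm above the bench. Blue label panel 84 wide, leaning back, at x = 35 to 85, y = 13 to 97 mm, top 136 mm above the bench.
- label (a point): Centre of the white barcode label (64 wide x 52 mm high, black bars) on the front of the blue panel, 88 mm above the bench. Axes as the rig's: the label faces -x and leans back by 23 degrees, so that it can also be seen from above; a level scanner reads it well.
- slide: The rig's slide: 44 x 44 mm aluminium carriage on the rail, with an upright black grip plate, a thin pointer and a rod into the barrel. Axes as the rig's. Starts fully in, draws out along the rig's -x, at most 100 mm; the mark needs 40 to 80 mm. A spring pulls it back: about 5 N at first, rising 1.2 N per 10 mm to about 15 N at 80 mm; it springs home if let go.
- grip (a point): Grasp point of the slide's upright grip plate, on its mid-plane 92 mm above the bench; plate 14 thick (x) x 40 wide (y), from 46 to 112 mm above the bench. Moves with the slide; axes as the rig's. Nothing within 60 mm before or behind it stands higher than 62 mm.
- pointer (a point): Tip of the slide's thin steel pointer, sticking out of the carriage to the rig's -y side, 43 mm above the bench. Moves with the slide; axes as the rig's.
- index_mark (a point): Centre of the index plate: a fixed, small upright steel plate (10 wide along the rig's x, 5 mm thick, top 51 mm above the bench) on an aluminium foot beside the rail on the rig's -y side. Axes as the rig's. The slide is at the mark when pointer and index plate have the same x in the rig's frame.
- mat_top (a point): Centre of the top face of the green rubber bench mat, 220 (x) x 180 (y) x 4 mm, fixed, its top 4 mm above the bench; x along its long side, z up.
- scanner: Handheld bar scanner, loose, 0.17 kg give or take a third, 142 mm long: a grey body 34 wide and 38 mm high with a black head, 38 long, 50 wide and 42 mm high, at its +x end. Origin at the underside of the scanner, 72 mm behind the window; x points out of the window, z up as it lies.
- scanner_mid (a point): Centre of the scanner's body, 19 mm above its underside, between flat sides 34 mm apart (grasp across y): the place to grip it, within 15 mm of its balance point. The flat sides run from 72 mm behind to 30 mm ahead of it. Axes as the scanner's.
- window (a point): Centre of the scanner's window at the front of the head, 70 mm ahead of scanner_mid along x and level with it. x points out of the window: the beam.
- collar: Bystander: steel shaft collar, 32 mm diameter, 16 high, at an edge of the mat. Origin at its underside.
- weight: Bystander: small brass weight, 28 mm diameter, 30 high, standing on the rig's base plate behind the label panel. Origin at its underside.
- nut: Bystander: steel ring nut, 26 mm diameter, 12 high, lying on the front left part of the rig's base plate. Origin at its underside.
- driver: Bystander: screwdriver lying on the bench, at one side. Origin at the underside.
- wrench: Bystander: wrench lying on the bench, at one side. Origin at the underside.
Things that resemble listed ones, but are neither listed nor needed, are in the scene too. Leave any green look-alike of the scanner alone.

How it is judged:
On the way, in this order (a step that is already met when the one before it is completed fails the run):
1. the scanner, held and steady, points within 34 degrees of the rig's x at the label from 5 to 16 cm before it, its axis within 26 mm sideways and 22 mm in height of the label centre, for 1 s (contact force between the fingers and scanner above 1 N and linear speed of scanner below 0.04 m/s and x of label in the frame of window between 0.05 and 0.16 m and x of window in the frame of label below -0.04 m and y of label in the frame of window between -0.026 and 0.026 m and z of label in the frame of window between -0.022 and 0.022 m and angle between the x axis of window and the x axis of label, either way round below 0.6 rad), for 1 s.
2. the scanner lies flat on its mat, let go (x of scanner_mid in the frame of mat_top between -0.1 and 0.1 m and y of scanner_mid in the frame of mat_top between -0.08 and 0.08 m and z of scanner_mid in the frame of mat_top between 0.012 and 0.026 m and angle between scanner_mid's own z axis and vertical below 0.15 rad and contact force between the fingers and scanner below 0.2 N and linear speed of scanner below 0.03 m/s), for 0.3 s.
3. the slide is held in the fingers with its pointer within 5 mm of the middle of the index plate, for 0.5 s (x of pointer in the frame of index_mark between -0.005 and 0.005 m and contact force between the fingers and slide above 3 N and velocity of joint slide between -0.03 and 0.03 m/s), for 0.5 s.
At the end, for the whole second after the job is handed in: The fingers still hold the slide (contact force over 3 N) with its pointer within 5 mm of the middle of the index plate along the rig's x, and the scanner lies flat (within 0.15 rad), released and at rest, with its middle over its mat (all of step 2 and x of pointer in the frame of index_mark between -0.005 and 0.005 m and contact force between the fingers and slide above 3 N); the arm keeps its last pose, push and grip.
It fails at once if a bystander was pushed more than 3 cm from its place (distance of any of collar, weight, nut, driver, wrench from where it was at the start of the episode above 0.03 m).
It also fails if it takes over 67 s, if anything falls off the work surface, if the arm or the gripper's body presses on something with over 40 N, if the wrist force passes 120 N, or if a joint passes its speed limit or range.

## Working session

There is one attempt and no reset: what is moved stays moved. The work goes in short steps, Python scripts to look and compute and a tool call to move; the robot and the scene stay as the last step left them, time stands still between calls to the robot, and variables do not carry over. Pictures are saved under pics/ and viewed, at most 10 in all, crops included, and the job is handed in when it is done.

Besides the shell and the picture viewer there is one more tool, called after "Emit:" by a JSON object that holds its "api" and its "payload", one argument or row to a line. jog_arm: Moves the arm, as the interface text tells. Shift numbers are shares of 50 cm and turn numbers shares of 1.5 rad, none past 1 either way. Its arguments: {"type":"object","properties":{"motion":{"type":"string"}},"required":["motion"]}

```bash
mkdir -p pics; cat > h.py <<'E'
import numpy as np, cv2
from plant import state, grab_frame, job_done, cut_out, place_of
E
python3 - <<'E'
from h import *
s=state(); print(s['time'],s['tool_pos'],s['tool_rot'],s['gripper_width'])
for c in ('scene','top'):
    f=grab_frame(c); cv2.imwrite(f'pics/{c}0.png',f['color'][:,:,::-1]); print(c,f['world_from_camera'].round(3).tolist(),f['k1'])
    for t in ('rig','label','grip','pointer','index_mark','mat_top','scanner','scanner_mid','window','collar','weight','nut','driver','wrench'):
        print(t,[(np.round(d['at'],3).tolist(),round(d['p'],2)) for d in place_of(c,t)][:3])
E
```

```text
0.0 [0.25151817 0.57139629 0.20181761] [-3.49755895e-04  2.05917175e-01  9.78568845e-01 -1.00477281e-03] 0.9986905513049033
scene [[0.879, -0.312, 0.361, 1.007], [0.477, 0.549, -0.687, -0.957], [0.016, 0.775, 0.631, 0.906], [0.0, 0.0, 0.0, 1.0]] -0.029285728381131623
rig [([0.584, 0.212, 0.001], 0.77)]
label [([0.656, 0.25, 0.088], 0.86)]
grip [([0.553, 0.168, 0.093], 0.77)]
pointer [([0.545, 0.134, 0.046], 0.77)]
index_mark [([0.487, 0.143, 0.044], 0.38)]
mat_top [([0.562, -0.254, 0.002], 0.9)]
scanner [([0.551, -0.245, -0.001], 0.8), ([0.33, -0.596, 0.002], 0.63), ([0.715, 0.228, 0.014], 0.49)]
scanner_mid [([0.548, -0.244, 0.022], 0.73), ([0.333, -0.595, 0.022], 0.7)]
window [([0.282, -0.646, 0.022], 0.98), ([0.62, -0.242, 0.024], 0.8), ([0.482, -0.462, 0.002], 0.49)]
collar [([0.59, -0.318, 0.002], 0.39)]
weight [([0.712, 0.228, 0.011], 0.5), ([0.587, -0.318, 0.004], 0.26)]
nut []
driver [([0.457, 0.457, 0.002], 0.73)]
wrench [([0.484, -0.466, 0.003], 0.84)]
top [[-0.011, 0.996, -0.091, 0.435], [-1.0, -0.011, 0.002, -0.06], [0.001, 0.091, 0.996, 1.192], [0.0, 0.0, 0.0, 1.0]] -0.09572881432144717
rig [([0.585, 0.214, 0.002], 0.82)]
label [([0.658, 0.253, 0.089], 0.9)]
grip [([0.552, 0.168, 0.093], 0.64)]
pointer [([0.542, 0.139, 0.044], 0.7)]
index_mark [([0.485, 0.143, 0.04], 0.47)]
mat_top [([0.567, -0.255, 0.002], 0.88)]
scanner [([0.333, -0.593, -0.001], 0.8), ([0.553, -0.248, 0.006], 0.67)]
scanner_mid [([0.554, -0.241, 0.024], 0.83), ([0.334, -0.591, 0.018], 0.75)]
window [([0.625, -0.247, 0.026], 0.63)]
collar []
weight [([0.557, 0.167, -0.002], 0.7), ([0.717, 0.226, 0.01], 0.51)]
nut [([0.506, 0.31, 0.01], 0.6)]
driver [([0.46, 0.455, -0.001], 0.55)]
wrench [([0.488, -0.467, -0.002], 0.83)]
```

View pics/top0.png

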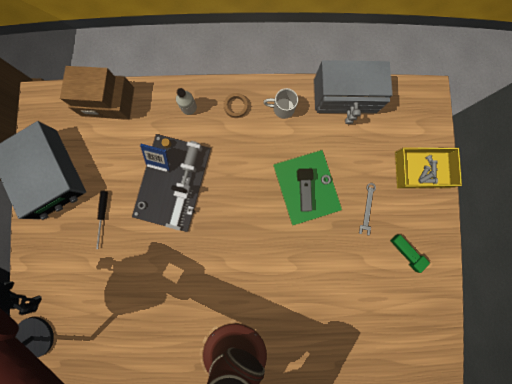

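View pics/scene0.png

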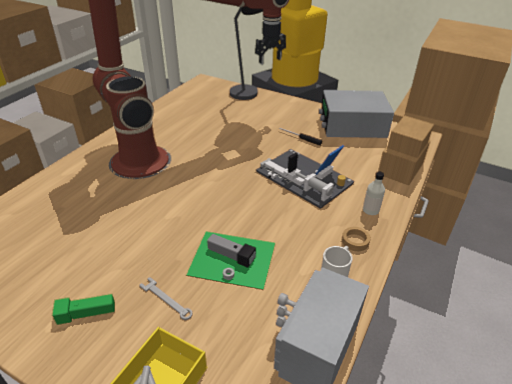

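The top view shows the grey scanner at (307,190) on the green mat, with its black head pointing away from the robot (+x). The collar is at (326,180) and the rig at (172,183), with the slide's grip plate near (183,185) and the label at (155,155). The green look-alike is at (410,252). Next I'll measure the yaws.

```bash
cat >> h.py <<'E'
def cloud(f):
    K=f['intrinsics']; h,w=f['range_z'].shape
    uv=np.stack(np.meshgrid(np.arange(w),np.arange(h)),-1).reshape(-1,1,2).astype(np.float64)
    n=cv2.undistortPoints(uv,K,np.array([f['k1'],0,0,0,0.])).reshape(h,w,2)
    z=f['range_z']; P=np.stack([n[...,0]*z,-n[...,1]*z,-z],-1)
    T=f['world_from_camera']; W=P@T[:3,:3].T+T[:3,3]; W[z==0]=np.nan
    return W
E
python3 - <<'E'
from h import *
for c in ('top','scene'):
    f=grab_frame(c); W=cloud(f)
    def rect(m,n):
        p=W[m]; p=p[np.isfinite(p).all(1)]; r=cv2.minAreaRect((p[:,:2]*1000).astype(np.float32)); print(c,n,len(p),np.round(r[0]),np.round(r[1]),round(r[2],1),'z',np.percentile(p[:,2],[5,50,95]).round(3)); return p
    for t in ('rig','scanner','mat_top','slide','label'):
        for d in cut_out(c,t)[:2]:
            m=cv2.erode(d['pixels'].astype(np.uint8),np.ones((2,2)))>0
            if m.sum()>8: print(round(d['p'],2)); rect(m,t)
    x,y,z=W[...,0],W[...,1],W[...,2]
    near=(abs(x-.585)<.2)&(abs(y-.213)<.2)
    rect(near&(z>.006)&(z<.02),'base')
    col=f['color'].astype(int)
    p=rect((abs(x-.56)<.1)&(abs(y+.245)<.06)&(z>.03)&(z<.06),'scan top')
    q=p[:,:2]-p[:,:2].mean(0); v=np.linalg.svd(q)[2][0]; print('yaw',np.degrees(np.arctan2(v[1]*np.sign(v[0]),abs(v[0]))))
    # barrel
    p=rect((abs(x-.66)<.08)&(abs(y-.15)<.06)&(z>.05)&(z<.07),'barrel')
    q=p[:,:2]-p[:,:2].mean(0); v=np.linalg.svd(q)[2][0]; print('yaw',np.degrees(np.arctan2(v[1]*np.sign(v[0]),abs(v[0]))))
f=grab_frame('top'); a=cv2.resize(f['color'][125:240,125:215],None,fx=5,fy=5,interpolation=cv2.INTER_CUBIC)
b=grab_frame('scene')['color'][140:210,245:360]; b=cv2.resize(b,None,fx=3,fy=3,interpolation=cv2.INTER_CUBIC)
o=np.zeros((575,800,3),np.uint8); o[:575,:450]=a; o[:210,450:795]=b; cv2.imwrite('pics/crop.png',o[:,:,::-1])
E
```

```text
0.91
top rig 4830 [580. 210.] [203. 297.] 73.6 z [0.01  0.015 0.105]
0.96
top scanner 541 [ 325. -600.] [163.  46.] 41.7 z [0.02  0.04  0.046]
0.86
top scanner 470 [ 549. -243.] [ 47. 137.] 89.7 z [0.04  0.045 0.05 ]
0.95
top mat_top 2575 [ 562. -258.] [219. 181.] 16.0 z [0.002 0.006 0.01 ]
0.77
top slide 196 [562. 158.] [48. 75.] 45.6 z [0.044 0.05  0.115]
0.86
top label 4841 [581. 210.] [200. 297.] 74.5 z [0.01  0.015 0.105]
top base 3757 [584. 213.] [398. 398.] 0.1 z [0.007 0.014 0.017]
top scan top 509 [ 551. -242.] [ 49. 140.] 89.3 z [0.04  0.045 0.05 ]
yaw 1.086388153167205
top barrel 347 [653. 143.] [ 77. 128.] 46.8 z [0.051 0.061 0.066]
yaw -18.383542969464152
0.62
scene rig 2863 [608. 290.] [378. 299.] 74.6 z [0.008 0.015 0.094]
0.23
scene rig 775 [ 554. -253.] [138.  51.] 4.5 z [0.012 0.041 0.047]
0.72
scene scanner 1204 [ 334. -596.] [141.  50.] 47.2 z [0.008 0.037 0.044]
0.56
scene scanner 717 [ 556. -255.] [136.  50.] 7.2 z [0.015 0.041 0.048]
0.93
scene mat_top 2224 [ 564. -258.] [214. 179.] 16.2 z [0.002 0.005 0.008]
0.82
scene slide 251 [552. 176.] [ 65. 108.] 31.8 z [0.03  0.051 0.104]
0.64
scene label 2805 [584. 206.] [203. 300.] 74.6 z [0.009 0.015 0.089]
scene base 1757 [584. 214.] [386. 391.] 0.7 z [0.009 0.013 0.017]
scene scan top 605 [ 552. -252.] [142.  52.] 5.0 z [0.033 0.043 0.048]
yaw 0.16952719658172669
scene barrel 265 [653. 143.] [ 80. 128.] 47.9 z [0.051 0.06  0.065]
yaw -19.681350686211932
```

View pics/crop.png

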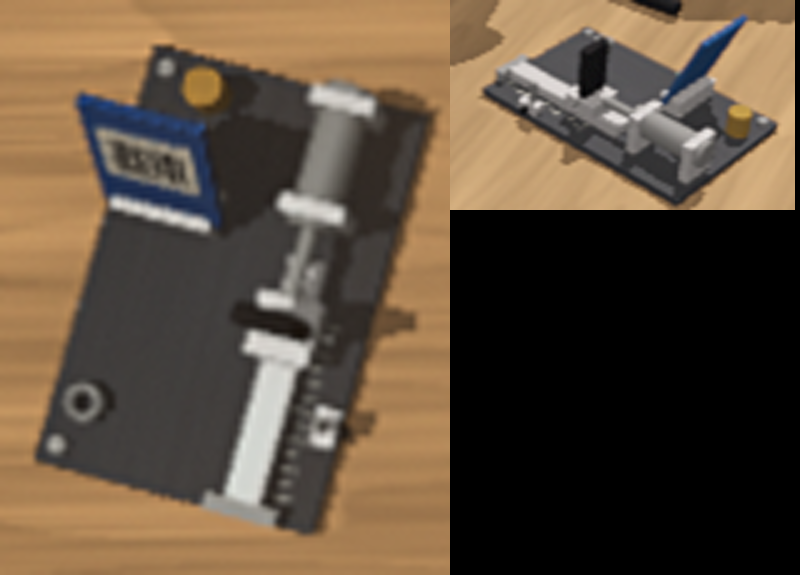

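The rig fit holds up: yaw is about -15.5°, and the label, grip and pointer offsets match the given sizes. Slide travel should be about 57 mm. The scanner is at (0.551,-0.243) with yaw about 0.5°. In the crop, the index plate sits beside the rail near (325,425) and the grip plate near (270,320).

```bash
cat > go.py <<'E'
import sys; from h import *; from scipy.spatial.transform import Rotation as R
# go.py x y z yawdeg_of_tool_y  (tool down)
x,y,z,a=map(float,sys.argv[1:5]); s=state(); q=s['tool_rot']; Rc=R.from_quat([q[1],q[2],q[3],q[0]])
a=np.radians(a); Y=np.array([np.cos(a),np.sin(a),0]); Z=np.array([0,0,-1.]); Rt=R.from_matrix(np.stack([np.cross(Y,Z),Y,Z],1))
d=np.array([x,y,z])-s['tool_pos']
print('t',s['time'],'pos',np.round(s['tool_pos'],4),'w',round(s['gripper_width'],3),'F',np.round(s['contact_force'],1),'gf',s['grasp_force'])
print('shift',np.round(Rc.inv().apply(d)/.5,4),'turn',np.round((Rc.inv()*Rt).as_rotvec()/1.5,4),'dist',np.linalg.norm(d).round(3))
E
python3 go.py .551 -.243 .15 90.5
```

```text
t 2.2 pos [0.2519 0.572  0.2031] w 0.995 F [ 0.2  0.8 -0.3] gf 0.0
shift [-1.2044 -1.2506  0.1062] turn [-0.     -0.     -0.2824] dist 0.87
```

Emit:
{"api": "jog_arm", "payload": {
  "motion": "70 -0.08 -0.085 0 0 0 -0.06; 70 -0.16 -0.17 0 0 0 -0.12; 70 -0.24 -0.255 0 0 0 -0.18; 70 -0.32 -0.34 0 0 0 -0.24; 70 -0.4 -0.42 0 0 0 -0.282"
}}

```text
time: 2.82
tool_pos: [0.3506, 0.2975, 0.2033]
tool_rot: [0.0, -0.005, 1.0, 0.0]
contact_force: [1.2, 0.6, -0.4]
gripper_width: 0.699
grasp_force: 0.0
```

```bash
python3 go.py .551 -.243 .15 90.5
```

```text
t 2.825 pos [0.3506 0.2975 0.2033] w 0.699 F [ 1.2  0.6 -0.4] gf 0.0
shift [-0.3889 -1.0854  0.1067] turn [0.0002 0.0006 0.0014] dist 0.579
```

Emit:
{"api": "jog_arm", "payload": {
  "motion": "70 -0.04 -0.11 0 0 0 0; 70 -0.08 -0.22 0 0 0 0; 70 -0.12 -0.33 0 0 0 0; 70 -0.16 -0.44 0 0 0 0; 70 -0.2 -0.55 0 0 0 0"
}}

```text
time: 3.45
tool_pos: [0.453, 0.0231, 0.2035]
tool_rot: [0.001, -0.004, 1.0, 0.0]
contact_force: [1.5, 0.1, -0.6]
gripper_width: 0.702
grasp_force: 0.0
```

```bash
python3 go.py .551 -.243 .10 90.5
```

```text
t 3.45 pos [0.453  0.0231 0.2035] w 0.702 F [ 1.5  0.1 -0.6] gf 0.0
shift [-0.1914 -0.5338  0.2073] turn [ 0.      0.001  -0.0005] dist 0.302
```

Emit:
{"api": "jog_arm", "payload": {
  "motion": "70 -0.05 -0.12 0 0 0 0; 70 -0.1 -0.24 0.04 0 0 0; 70 -0.15 -0.36 0.1 0 0 0; 70 -0.19 -0.48 0.16 0 0 0; 70 -0.19 -0.524 0.2 0 0 0"
}}

```text
time: 4.08
tool_pos: [0.5507, -0.2387, 0.1028]
tool_rot: [0.001, -0.004, 1.0, -0.0]
contact_force: [-0.1, -0.0, 0.3]
gripper_width: 0.7
grasp_force: 0.0
```

```bash
python3 - <<'E'
from h import *
for c in ('scene','top'):
    f=grab_frame(c)
    for t in ('scanner_mid','window'): print(c,t,[(np.round(d['at'],3).tolist(),round(d['p'],2)) for d in place_of(c,t)][:3])
cv2.imwrite('pics/s1.png',grab_frame('scene')['color'][150:320,120:350][:,:,::-1].repeat(3,0).repeat(3,1))
E
python3 go.py .551 -.243 .007 90.5
```

```text
scene scanner_mid [([0.549, -0.245, 0.023], 0.88), ([0.591, -0.317, 0.005], 0.72), ([0.334, -0.595, 0.018], 0.58)]
scene window [([0.284, -0.644, 0.021], 0.85), ([0.618, -0.245, 0.026], 0.83), ([0.548, 0.17, 0.001], 0.52)]
top scanner_mid [([0.336, -0.591, 0.019], 0.96), ([0.551, -0.242, 0.022], 0.54)]
top window [([0.281, -0.645, 0.018], 0.57)]
t 4.425 pos [ 0.5504 -0.2355  0.1046] w 0.701 F [-0.7 -0.7  0.6] gf 0.0
shift [-0.0006 -0.0148  0.1953] turn [-0.0006  0.0014  0.0005] dist 0.098
```

View pics/s1.png

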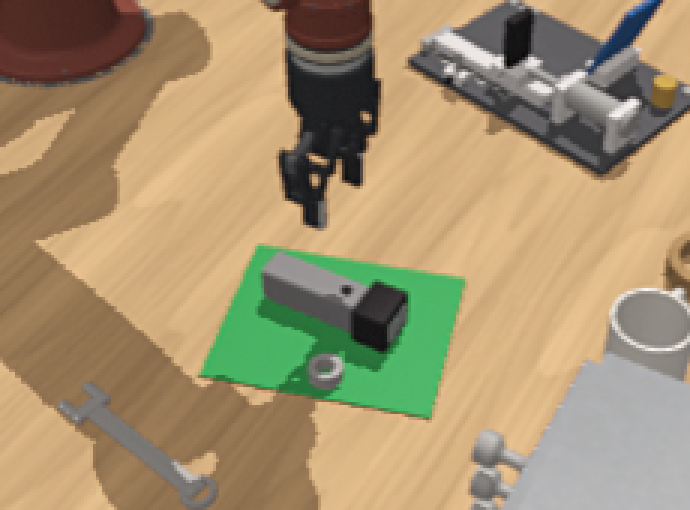

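The scanner sits at (330,300) in the crop with its head towards +x. The open gripper is above it and the collar at (326,370) is clear, so I'm descending.

Emit:
{"api": "jog_arm", "payload": {
  "motion": "70 0 -0.015 0.06 0 0 0; 70 0 -0.015 0.11 0 0 0; 70 0 -0.015 0.15 0 0 0; 70 0 -0.015 0.18 0 0 0; 70 0 -0.015 0.195 0 0 0"
}}

```text
time: 5.05
tool_pos: [0.5497, -0.2433, 0.0051]
tool_rot: [-0.0, -0.004, 1.0, 0.0]
contact_force: [-0.2, -0.2, 0.3]
gripper_width: 0.697
grasp_force: 0.0
```

```bash
python3 go.py .551 -.243 .007 90.5
```

```text
t 5.05 pos [ 0.5497 -0.2433  0.0051] w 0.697 F [-0.2 -0.2  0.3] gf 0.0
shift [-0.0026  0.0005 -0.0038] turn [ 0.0001 -0.0002 -0.    ] dist 0.002
```

Raising it 2 mm and closing the fingers.

Emit:
{"api": "jog_arm", "payload": {
  "motion": "50 0 0 -0.004 0 0 0; 20 0 0 -0.004 0 0 0; 20 0 0 -0.004 0 0 0; 20 0 0 -0.004 0 0 0; 20 0 0 -0.004 0 0 0"
}}

```text
time: 5.68
tool_pos: [0.5507, -0.2442, 0.009]
tool_rot: [0.001, -0.004, 1.0, -0.001]
contact_force: [-1.3, -0.6, 5.0]
gripper_width: 0.366
grasp_force: 60.3
```

```bash
python3 go.py .551 -.243 .15 90.5; python3 go.py .493 .297 .072 74.5
```

```text
t 5.675 pos [ 0.5507 -0.2442  0.009 ] w 0.366 F [-1.3 -0.6  5. ] gf 60.29844045639038
shift [-0.0012  0.0022 -0.282 ] turn [-0.0008  0.0013 -0.0004] dist 0.141
t 5.675 pos [ 0.5507 -0.2442  0.009 ] w 0.366 F [-1.3 -0.6  5. ] gf 60.29844045639038
shift [ 0.1063  1.0833 -0.1275] turn [-0.0006  0.0014  0.1858] dist 0.548
```

Emit:
{"api": "jog_arm", "payload": {
  "motion": "20 0 0 -0.06 0 0 0; 20 0 0 -0.14 0 0 0; 20 0.02 0.08 -0.22 0 0 0; 20 0.04 0.19 -0.3 0 0 0; 20 0.06 0.3 -0.34 0 0 0"
}}

```text
time: 6.3
tool_pos: [0.519, -0.0957, 0.178]
tool_rot: [0.001, -0.003, 1.0, -0.0]
contact_force: [1.7, 0.6, -1.8]
gripper_width: 0.366
grasp_force: 60.0
```

Emit:
{"api": "jog_arm", "payload": {
  "motion": "20 0.02 0.11 0 0 0 0; 20 0.03 0.22 0 0 0 0; 20 0.04 0.33 0 0 0 0; 20 0.05 0.44 0 0 0 0.05; 20 0.05 0.55 0 0 0 0.1"
}}

```text
time: 6.92
tool_pos: [0.4906, 0.1798, 0.1756]
tool_rot: [-0.0, 0.072, 0.997, -0.0]
contact_force: [1.9, -0.1, -1.3]
gripper_width: 0.368
grasp_force: 60.0
```

```bash
python3 go.py .493 .297 .16 74.5
```

```text
t 6.925 pos [0.4906 0.1798 0.1756] w 0.368 F [ 1.9 -0.1 -1.3] gf 60.02729773521423
shift [0.029  0.2327 0.0311] turn [-0.0004 -0.0006  0.0842] dist 0.118
```

Emit:
{"api": "jog_arm", "payload": {
  "motion": "20 0.01 0.08 0 0 0 0.04; 20 0.02 0.15 0 0 0 0.084; 20 0.029 0.21 0 0 0 0.084; 20 0.029 0.225 0.03 0 0 0.084; 20 0.029 0.228 0.03 0 0 0.084"
}}

```text
time: 7.55
tool_pos: [0.4918, 0.2921, 0.1583]
tool_rot: [-0.002, 0.133, 0.991, -0.002]
contact_force: [-0.5, -0.7, -1.8]
gripper_width: 0.37
grasp_force: 60.1
```

```bash
python3 - <<'E'
from h import *
for c in ('scene','top'):
    f=grab_frame(c)
    for t in ('scanner_mid','window','label'): print(c,t,[(np.round(d['at'],3).tolist(),round(d['p'],2)) for d in place_of(c,t)][:2])
E
python3 go.py .493 .297 .074 74.5
```

```text
scene scanner_mid [([0.333, -0.596, 0.02], 0.84), ([0.491, 0.292, 0.174], 0.7)]
scene window [([0.284, -0.641, 0.022], 0.79), ([0.558, 0.276, 0.175], 0.7)]
scene label [([0.656, 0.25, 0.092], 0.55)]
top scanner_mid [([0.497, 0.296, 0.176], 0.73), ([0.332, -0.592, 0.016], 0.55)]
top window [([0.284, -0.645, 0.017], 0.95), ([0.56, 0.274, 0.176], 0.78)]
top label [([0.658, 0.252, 0.089], 0.91), ([0.494, 0.292, 0.16], 0.66)]
t 7.95 pos [0.4938 0.2927 0.162 ] w 0.37 F [-0.2 -0.1 -2.2] gf 60.06545305252075
shift [0.004  0.0079 0.1761] turn [0.0003 0.0004 0.0013] dist 0.088
```

Emit:
{"api": "jog_arm", "payload": {
  "motion": "20 0 0.005 0.06 0 0 0; 20 0 0.005 0.11 0 0 0; 20 0 0.005 0.15 0 0 0; 20 0 0.005 0.17 0 0 0; 20 0 0.005 0.175 0 0 0"
}}

```text
time: 8.57
tool_pos: [0.4941, 0.2954, 0.0737]
tool_rot: [-0.0, 0.134, 0.991, -0.0]
contact_force: [0.7, -0.2, -2.0]
gripper_width: 0.369
grasp_force: 60.0
```

Emit:
{"api": "jog_arm", "payload": {
  "motion": "20 0 0 0 0 0 0; 20 0 0 0 0 0 0; 20 0 0 0 0 0 0; 20 0 0 0 0 0 0; 20 0 0 0 0 0 0"
}}

```text
time: 9.2
tool_pos: [0.4942, 0.2955, 0.0742]
tool_rot: [0.0, 0.134, 0.991, 0.0]
contact_force: [1.0, 0.5, -1.3]
gripper_width: 0.363
grasp_force: 60.0
```

```bash
python3 - <<'E'
from h import *
for c in ('scene','top'):
    f=grab_frame(c)
    for t in ('scanner_mid','window','label'): print(c,t,[(np.round(d['at'],3).tolist(),round(d['p'],2)) for d in place_of(c,t)][:2])
cv2.imwrite('pics/s2.png',grab_frame('scene')['color'][100:220,220:380][:,:,::-1].repeat(4,0).repeat(4,1))
E
python3 go.py .493 .297 .074 74.5
```

```text
scene scanner_mid [([0.335, -0.593, 0.02], 0.69), ([0.491, 0.296, 0.089], 0.55)]
scene window [([0.561, 0.272, 0.089], 0.81), ([0.284, -0.644, 0.022], 0.65)]
scene label [([0.654, 0.246, 0.089], 0.84)]
top scanner_mid [([0.494, 0.299, 0.088], 0.76), ([0.336, -0.59, 0.013], 0.62)]
top window [([0.285, -0.645, 0.018], 0.75)]
top label [([0.655, 0.254, 0.089], 0.61)]
t 9.65 pos [0.4942 0.2955 0.074 ] w 0.371 F [-0.4  0.2 -0.9] gf 60.0482439994812
shift [0.0031 0.0023 0.0001] turn [ 0.     -0.      0.0018] dist 0.002
```

View pics/s2.png

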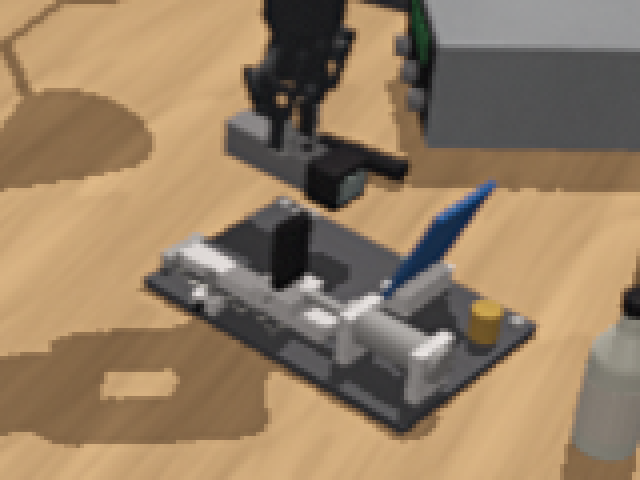

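The window at (350,188) faces the label panel at (440,235). The scanner is level and about 10 cm away, and everything measured is well inside tolerance. I'll hold about 1.9 s more.

Emit:
{"api": "jog_arm", "payload": {
  "motion": "20 0 0 0 0 0 0; 20 0 0 0 0 0 0; 20 0 0 0 0 0 0; 20 0 0 0 0 0 0; 20 0 0 0 0 0 0"
}}

```text
time: 10.28
tool_pos: [0.4942, 0.2955, 0.0741]
tool_rot: [-0.0, 0.134, 0.991, -0.0]
contact_force: [0.3, -0.8, -2.1]
gripper_width: 0.365
grasp_force: 60.0
```

Emit:
{"api": "jog_arm", "payload": {
  "motion": "20 0 0 0 0 0 0; 20 0 0 0 0 0 0; 20 0 0 0 0 0 0; 20 0 0 0 0 0 0; 20 0 0 0 0 0 0"
}}

```text
time: 10.9
tool_pos: [0.4942, 0.2955, 0.0741]
tool_rot: [0.0, 0.133, 0.991, -0.0]
contact_force: [0.5, -0.6, -1.6]
gripper_width: 0.372
grasp_force: 60.0
```

Emit:
{"api": "jog_arm", "payload": {
  "motion": "20 0 0 -0.05 0 0 0; 20 0 0 -0.12 0 0 0; 20 0 0 -0.19 0 0 0; 20 0 0 -0.21 0 0 0; 20 0 0 -0.21 0 0 0"
}}

```text
time: 11.52
tool_pos: [0.4943, 0.2956, 0.1792]
tool_rot: [0.0, 0.133, 0.991, 0.0]
contact_force: [-0.1, -0.2, -2.6]
gripper_width: 0.365
grasp_force: 60.1
```

```bash
python3 go.py .549 -.245 .18 90.5
```

```text
t 11.525 pos [0.4943 0.2956 0.1792] w 0.365 F [-0.1 -0.2 -2.6] gf 60.086857080459595
shift [-0.3915 -1.0137 -0.002 ] turn [ 0.0003  0.0004 -0.1843] dist 0.543
```

Emit:
{"api": "jog_arm", "payload": {
  "motion": "20 -0.02 -0.1 0 0 0 0; 20 -0.06 -0.21 0 0 0 -0.04; 20 -0.1 -0.32 0 0 0 -0.09; 20 -0.15 -0.43 0 0 0 -0.14; 20 -0.2 -0.53 0 0 0 -0.184"
}}

```text
time: 12.15
tool_pos: [0.5191, 0.0117, 0.1765]
tool_rot: [-0.002, -0.005, 1.0, 0.0]
contact_force: [2.4, -0.4, -1.5]
gripper_width: 0.367
grasp_force: 60.3
```

```bash
python3 go.py .549 -.245 .08 90.5
```

```text
t 12.15 pos [0.5191 0.0117 0.1765] w 0.367 F [ 2.4 -0.4 -1.5] gf 60.2553391456604
shift [-0.0551 -0.514   0.1926] turn [ 0.0003 -0.0023  0.001 ] dist 0.276
```

Emit:
{"api": "jog_arm", "payload": {
  "motion": "20 -0.03 -0.11 0 0 0 0; 20 -0.05 -0.22 0.03 0 0 0; 20 -0.055 -0.33 0.08 0 0 0; 20 -0.055 -0.43 0.14 0 0 0; 20 -0.055 -0.5 0.19 0 0 0"
}}

```text
time: 12.78
tool_pos: [0.5479, -0.2375, 0.08]
tool_rot: [-0.002, -0.003, 1.0, 0.001]
contact_force: [-0.1, 1.0, -2.5]
gripper_width: 0.367
grasp_force: 60.3
```

Emit:
{"api": "jog_arm", "payload": {
  "motion": "20 0 0 0 0 0 0; 20 0 0 0 0 0 0; 20 0 0 0 0 0 0; 20 0 0 0 0 0 0; 20 0 0 0 0 0 0"
}}

```text
time: 13.4
tool_pos: [0.5505, -0.2358, 0.0848]
tool_rot: [0.0, -0.005, 1.0, -0.0]
contact_force: [0.2, -1.2, -1.9]
gripper_width: 0.37
grasp_force: 60.4
```

```bash
python3 go.py .549 -.245 .0095 90.5
```

```text
t 13.4 pos [ 0.5505 -0.2358  0.0848] w 0.37 F [ 0.2 -1.2 -1.9] gf 60.35874009132385
shift [ 0.0032 -0.0182  0.1505] turn [-0.0004  0.0006  0.0003] dist 0.076
```

Emit:
{"api": "jog_arm", "payload": {
  "motion": "20 0 -0.017 0.05 0 0 0; 20 0 -0.017 0.09 0 0 0; 20 0 -0.017 0.12 0 0 0; 20 0 -0.017 0.14 0 0 0; 20 0 -0.017 0.148 0 0 0"
}}

```text
time: 14.02
tool_pos: [0.5499, -0.2445, 0.0093]
tool_rot: [-0.0, -0.004, 1.0, 0.0]
contact_force: [-0.4, 0.7, -1.0]
gripper_width: 0.37
grasp_force: 60.4
```

Emit:
{"api": "jog_arm", "payload": {
  "motion": "20 0 0 0.002 0 0 0; 20 0 0 0.002 0 0 0; 40 0 0 0.002 0 0 0; 55 0 0 0.002 0 0 0; 70 0 0 0.002 0 0 0"
}}

```text
time: 14.65
tool_pos: [0.5505, -0.245, 0.0096]
tool_rot: [0.0, -0.004, 1.0, -0.0]
contact_force: [0.1, 0.7, 0.1]
gripper_width: 0.695
grasp_force: 0.0
```

Emit:
{"api": "jog_arm", "payload": {
  "motion": "70 0 0 0 0 0 0; 70 0 0 0 0 0 0; 70 0 0 -0.04 0 0 0; 70 0 0 -0.12 0 0 0; 70 0 0 -0.22 0 0 0"
}}

```text
time: 15.28
tool_pos: [0.5496, -0.2445, 0.1205]
tool_rot: [-0.001, -0.004, 1.0, 0.0]
contact_force: [0.7, 0.2, -0.2]
gripper_width: 0.701
grasp_force: 0.0
```

```bash
python3 - <<'E'
from h import *
for c in ('scene','top'):
    f=grab_frame(c)
    for t in ('scanner_mid','window','label','grip','pointer','index_mark','collar'): print(c,t,[(np.round(d['at'],3).tolist(),round(d['p'],2)) for d in place_of(c,t)][:2])
cv2.imwrite('pics/s3.png',grab_frame('scene')['color'][150:320,120:350][:,:,::-1].repeat(3,0).repeat(3,1))
E
python3 go.py .552 .168 .2 164.5; python3 go.py .552 .168 .2 -15.5;python3 -c "
from h import *;print(state()['joint_pos'])"
```

```text
scene scanner_mid [([0.334, -0.596, 0.024], 0.91), ([0.547, -0.247, 0.021], 0.66)]
scene window [([0.282, -0.646, 0.02], 0.86), ([0.618, -0.247, 0.025], 0.68)]
scene label [([0.658, 0.246, 0.092], 0.96)]
scene grip [([0.55, 0.17, 0.093], 0.74)]
scene pointer [([0.546, 0.138, 0.044], 0.87)]
scene index_mark [([0.486, 0.144, 0.044], 0.53), ([0.585, 0.212, 0.001], 0.53)]
scene collar [([0.588, -0.317, -0.0], 0.55)]
top scanner_mid [([0.333, -0.593, 0.018], 0.71), ([0.554, -0.241, 0.023], 0.61)]
top window [([0.284, -0.644, 0.016], 0.71), ([0.621, -0.244, 0.025], 0.69)]
top label [([0.655, 0.252, 0.088], 0.8)]
top grip [([0.556, 0.169, 0.093], 0.75), ([0.719, 0.224, 0.013], 0.55)]
top pointer [([0.538, 0.139, 0.041], 0.83)]
top index_mark [([0.486, 0.145, 0.043], 0.56), ([0.55, -0.246, 0.004], 0.42)]
top collar [([0.715, 0.225, 0.009], 0.28)]
t 16.125 pos [ 0.5501 -0.2447  0.1189] w 0.701 F [ 0.7 -0.4 -0.3] gf 0.0
shift [-0.0106  0.8255 -0.1621] turn [ 2.000e-04 -1.000e-04 -8.614e-01] dist 0.421
t 16.125 pos [ 0.5501 -0.2447  0.1189] w 0.701 F [ 0.7 -0.4 -0.3] gf 0.0
shift [-0.0106  0.8255 -0.1621] turn [-1.000e-04 -2.000e-04  1.233e+00] dist 0.421
[-5.42186434e-01  6.44302455e-02  1.74456064e+00 -6.87997051e-06
  1.33287464e+00 -2.12116461e+00]
```

View pics/s3.png

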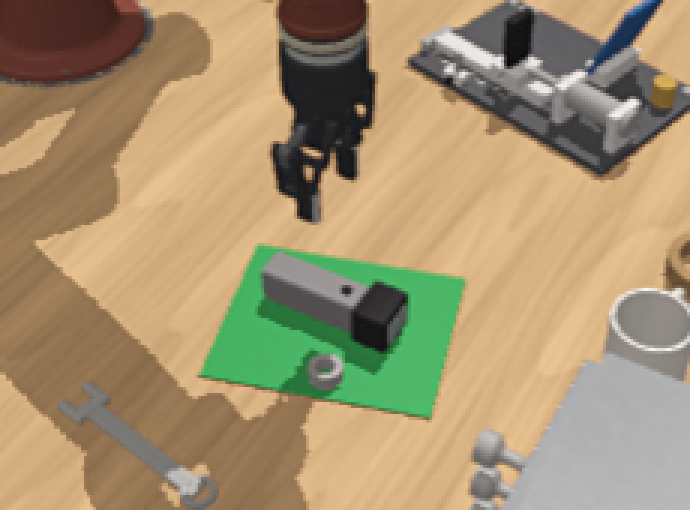

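The scanner is back flat on the mat at (330,300) with the collar untouched. Next I move to the slide and turn the closing line onto the rig's x.

Emit:
{"api": "jog_arm", "payload": {
  "motion": "70 0 0 -0.08 0 0 -0.1; 70 0 0.1 -0.16 0 0 -0.2; 70 0 0.2 -0.18 0 0 -0.3; 70 0 0.3 -0.18 0 0 -0.4; 70 0 0.4 -0.18 0 0 -0.5"
}}

```text
time: 16.75
tool_pos: [0.5485, -0.0433, 0.2097]
tool_rot: [0.001, -0.372, 0.928, -0.0]
contact_force: [0.3, -0.3, -0.6]
gripper_width: 0.701
grasp_force: 0.0
```

```bash
python3 go.py .5525 .1685 .2 164.5
```

```text
t 16.75 pos [ 0.5485 -0.0433  0.2097] w 0.701 F [ 0.3 -0.3 -0.6] gf 0.0
shift [-0.2985  0.3007  0.0193] turn [-8.000e-04  3.000e-04 -3.583e-01] dist 0.212
```

Emit:
{"api": "jog_arm", "payload": {
  "motion": "70 -0.07 0.07 0 0 0 -0.1; 70 -0.14 0.14 0 0 0 -0.2; 70 -0.21 0.21 0 0 0 -0.3; 70 -0.27 0.27 0.02 0 0 -0.358; 70 -0.295 0.297 0.02 0 0 -0.358"
}}

```text
time: 17.38
tool_pos: [0.5527, 0.1662, 0.1981]
tool_rot: [-0.001, -0.604, 0.797, 0.0]
contact_force: [-0.1, 0.6, -0.4]
gripper_width: 0.7
grasp_force: 0.0
```

Emit:
{"api": "jog_arm", "payload": {
  "motion": "70 0 0 0 0 0 0; 70 0 0 0 0 0 0; 70 0 0 0 0 0 0; 70 0 0 0 0 0 0; 70 0 0 0 0 0 0"
}}

```text
time: 18.0
tool_pos: [0.5535, 0.164, 0.1991]
tool_rot: [0.0, -0.603, 0.798, -0.0]
contact_force: [0.6, -0.5, 0.3]
gripper_width: 0.702
grasp_force: 0.0
```

```bash
python3 go.py .5525 .1685 .075 164.5
```

```text
t 18.0 pos [0.5535 0.164  0.1991] w 0.702 F [ 0.6 -0.5  0.3] gf 0.0
shift [-0.0082  0.0045  0.2482] turn [-0.     -0.     -0.0039] dist 0.124
```

Emit:
{"api": "jog_arm", "payload": {
  "motion": "70 -0.008 0.004 0.07 0 0 -0.004; 70 -0.008 0.004 0.14 0 0 -0.004; 70 -0.008 0.004 0.2 0 0 -0.004; 70 -0.008 0.004 0.235 0 0 -0.004; 70 -0.008 0.004 0.248 0 0 -0.004"
}}

```text
time: 18.62
tool_pos: [0.5522, 0.1687, 0.0741]
tool_rot: [-0.001, -0.606, 0.796, 0.0]
contact_force: [-0.2, -1.0, 0.1]
gripper_width: 0.698
grasp_force: 0.0
```

Emit:
{"api": "jog_arm", "payload": {
  "motion": "50 0 0 0 0 0 0; 30 0 0 0 0 0 0; 0 0 0 0 0 0 0; 0 0 0 0 0 0 0; 0 0 0 0 0 0 0"
}}

```text
time: 19.25
tool_pos: [0.5521, 0.1694, 0.0768]
tool_rot: [-0.0, -0.606, 0.796, 0.001]
contact_force: [-5.5, 0.4, 6.0]
gripper_width: 0.133
grasp_force: 59.6
```

```bash
python3 - <<'E'
from h import *
for c in ('scene','top'):
    f=grab_frame(c)
    for t in ('grip','pointer','index_mark'): print(c,t,[(np.round(d['at'],3).tolist(),round(d['p'],2)) for d in place_of(c,t)][:2])
E
python3 go.py .5525 .1685 .075 164.5
```

```text
scene grip [([0.554, 0.169, 0.093], 0.77)]
scene pointer [([0.543, 0.134, 0.044], 0.81), ([0.549, -0.245, 0.022], 0.16)]
scene index_mark [([0.485, 0.145, 0.042], 0.45)]
top grip [([0.553, 0.168, 0.089], 0.51)]
top pointer [([0.554, 0.168, 0.088], 0.55), ([0.54, 0.137, 0.041], 0.5)]
top index_mark [([0.483, 0.144, 0.04], 0.37)]
t 19.65 pos [0.5521 0.1694 0.0767] w 0.137 F [-4.7  0.4  6.2] gf 59.62305128574371
shift [ 0.0016 -0.0013  0.0035] turn [0.0011 0.0003 0.0008] dist 0.002
```

The plate is gripped. I'm drawing out about 50 mm first, then I'll measure the rest.

Emit:
{"api": "jog_arm", "payload": {
  "motion": "0 0 0.02 0 0 0 0; 0 0 0.04 0 0 0 0; 0 0 0.06 0 0 0 0; 0 0 0.08 0 0 0 0; 0 0 0.1 0 0 0 0"
}}

```text
time: 20.27
tool_pos: [0.5082, 0.1816, 0.0768]
tool_rot: [0.004, -0.606, 0.796, -0.004]
contact_force: [11.6, -2.6, -4.3]
gripper_width: 0.137
grasp_force: 58.9
```

Emit:
{"api": "jog_arm", "payload": {
  "motion": "0 0 0.005 0 0 0 0; 0 0 0.008 0 0 0 0; 0 0 0.01 0 0 0 0; 0 0 0.01 0 0 0 0; 0 0 0.01 0 0 0 0"
}}

```text
time: 20.9
tool_pos: [0.5035, 0.1829, 0.0768]
tool_rot: [0.004, -0.606, 0.796, -0.003]
contact_force: [10.2, -2.7, -3.6]
gripper_width: 0.138
grasp_force: 59.0
```

```bash
cat > m.py <<'E'
from h import *
u=np.array([-.9636,.267,0]); u/=np.linalg.norm(u); P={}
for k in range(4):
  for c in ('scene','top'):
    f=grab_frame(c)
    for t in ('pointer','index_mark'):
        for d in place_of(c,t)[:3]:
            a=np.array(d['at'])
            if abs(a[0]-.5)<.08 and .1<a[1]<.165 and .03<a[2]<.06: P.setdefault((t,c),[]).append(a); break
for k,v in P.items(): print(k,len(v),np.mean(v,0).round(4),np.std(v,0).round(4),'u',(np.mean(v,0)@u*1000).round(1))
f=grab_frame('top'); a=f['color'][170:235,160:210]; b=grab_frame('scene')['color'][145:205,250:330]
o=np.zeros((600,800,3),np.uint8); a=cv2.resize(a,None,fx=8,fy=8,interpolation=cv2.INTER_CUBIC); b=cv2.resize(b,None,fx=5,fy=5,interpolation=cv2.INTER_CUBIC)
o[:520,:400]=a; o[:300,400:800]=b; import sys; cv2.imwrite(sys.argv[1],o[:,:,::-1])
E
python3 m.py pics/m1.png; python3 go.py .5525 .1685 .075 164.5
```

```text
('pointer', 'scene') 4 [0.4957 0.1489 0.0445] [0.0017 0.0012 0.0011] u -438.0
('index_mark', 'scene') 4 [0.4852 0.1439 0.0425] [0.0018 0.0013 0.0011] u -429.2
('pointer', 'top') 4 [0.4924 0.1503 0.0412] [0.001  0.0019 0.0017] u -434.4
('index_mark', 'top') 3 [0.4868 0.1442 0.0423] [0.0006 0.0011 0.0003] u -430.6
t 22.2 pos [0.5035 0.1829 0.0768] w 0.136 F [ 9.4 -2.7 -3.9] gf 58.96188139915466
shift [ 0.0017 -0.1022  0.0046] turn [-0.0067  0.0014  0.0005] dist 0.051
```

View pics/m1.png

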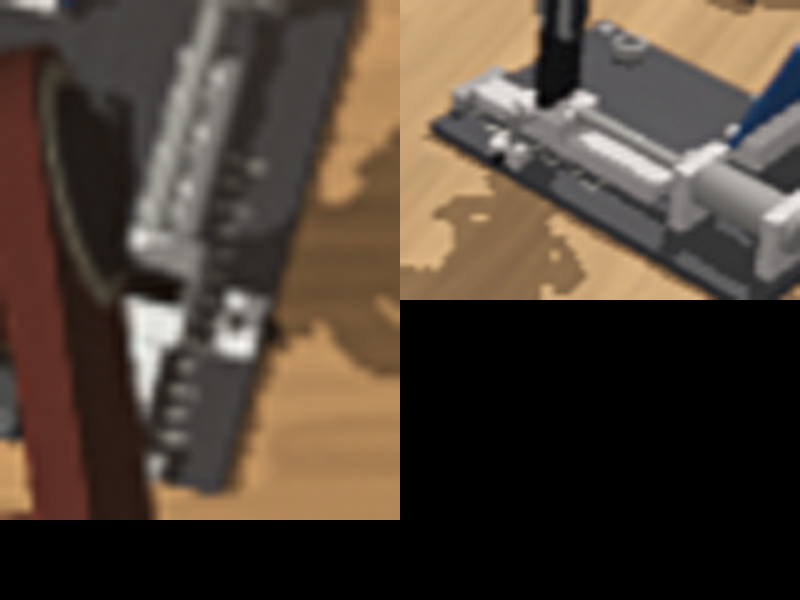

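The pictures show the index foot at (237,318) in the top crop, with the pointer just short of it. The mean remaining distance is about 6.5 mm, from both the current views and the earlier travel estimate.

Emit:
{"api": "jog_arm", "payload": {
  "motion": "0 0 0.005 0 0 0 0; 0 0 0.01 0 0 0 0; 0 0 0.013 0 0 0 0; 0 0 0.013 0 0 0 0; 0 0 0.013 0 0 0 0"
}}

```text
time: 22.82
tool_pos: [0.4974, 0.1846, 0.0768]
tool_rot: [0.004, -0.606, 0.796, -0.004]
contact_force: [11.3, -2.7, -4.1]
gripper_width: 0.139
grasp_force: 58.9
```

```bash
python3 m.py pics/m2.png; python3 go.py .5525 .1685 .075 164.5
```

```text
('pointer', 'scene') 4 [0.4895 0.1512 0.0433] [0.0008 0.0009 0.0014] u -431.3
('index_mark', 'scene') 4 [0.4866 0.1441 0.0434] [0.0006 0.0013 0.0021] u -430.5
('pointer', 'top') 4 [0.4868 0.153  0.0425] [0.001  0.0005 0.0015] u -428.2
('index_mark', 'top') 4 [0.4851 0.1443 0.0397] [0.0012 0.0015 0.0014] u -428.9
t 24.125 pos [0.4974 0.1846 0.0768] w 0.139 F [10.6 -1.8 -3.9] gf 58.91526818275452
shift [ 0.0017 -0.1149  0.0048] turn [-0.007   0.0014  0.0005] dist 0.057
```

View pics/m2.png

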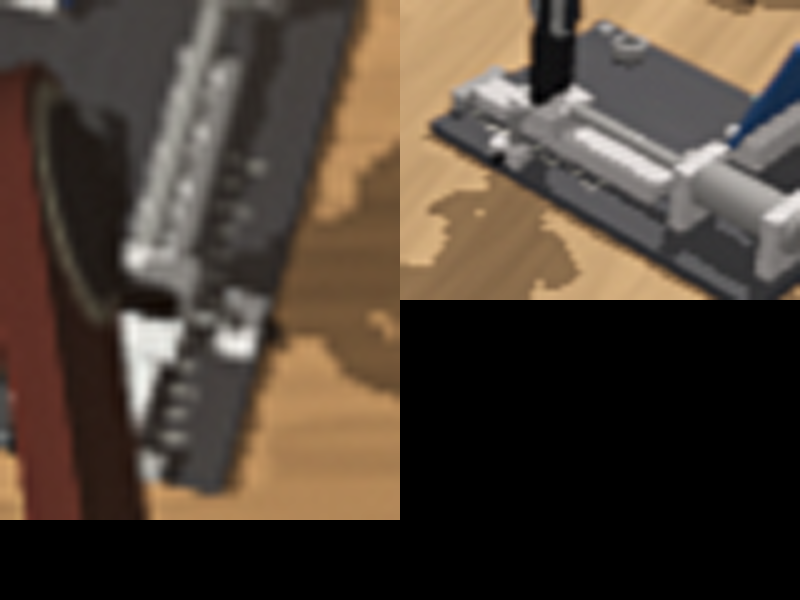

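In the top crop the pointer at (205,316) lines up with the index plate at (240,320), and both cameras put the residual within 1 mm. I'll hold and then hand in.

Emit:
{"api": "jog_arm", "payload": {
  "motion": "0 0 0 0 0 0 0; 0 0 0 0 0 0 0; 0 0 0 0 0 0 0; 0 0 0 0 0 0 0; 0 0 0 0 0 0 0"
}}

```text
time: 24.75
tool_pos: [0.4974, 0.1846, 0.0768]
tool_rot: [0.004, -0.606, 0.796, -0.004]
contact_force: [11.6, -2.6, -4.5]
gripper_width: 0.139
grasp_force: 58.9
```

```bash
python3 -c "
from h import *;print(job_done())"
```

```text
the job is handed in; nothing more can be done
None
```

I handed the job in at 24.75 s (no verdict was returned): the label was scanned from about 10 cm, the scanner lies flat and released on its mat, and the slide is held against its spring with the pointer within about 1 mm of the index mark.

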